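# Nest the set of wall pockets on the stand's hook

## Task

Hang the set of three plywood wall pockets on the hook of the wooden stand so that they nest: the large one first, flat against the post, then the medium one inside it, then the small one inside the medium one. Each must hang upright from the hook by the slot in its strap, pushed right back with its board close against the one behind, and everything else on the bench must stay where it is.

Things in the scene. Friction and masses are not known exactly. Their poses are not given: they have to be found in the camera images.
- stand: Wooden stand with one steel hook, fixed to the bench; origin on the bench under the middle of the post's front face; x into the post, z up; pockets hang on the -x side. Post 36 mm wide, 30 mm deep, 263 mm high. Back panel 140 mm wide, flush with the post's front, up to z = 166 mm. Base 130 mm wide, 18 mm high, from x = -80 to 110 mm.
- hook (a point): On the post's front face, 245 mm up; axes as the stand's. Steel rod 10 mm thick leaves the post towards -x, rising 15 degrees, end turned up; its top is 2 mm below this point at the post, level with it 8 mm out. A slot top rests there when the large board hangs flat on the post; the medium's rests 2 mm higher and 8 mm farther out, the small's 4 mm and 16 mm.
- hook_tip (a point): The hook's upturned tip (top of the rod), 87 mm out from the post's front and 29 mm above point hook. The rod's underside just behind it is 8 mm above point hook. Pockets nested flat have 9 mm free each side, 10 mm in front and 5 mm underneath inside the next larger one.
- pocket_large_eye (a point): Middle of the topmost edge of the slot in the hanger strap of the large plain wooden wall pocket, mid-thickness of its 8 mm back board, 128 mm above its underside. x out of the board's back (tray on the -x side), y along its width, z up. Strap 46 mm wide, its sides straight from 67 to 115 mm up, then a rounded top to 140 mm. Slot upright, 26 x 62 mm, ends half-round.
- pocket_large_tray (a point): Middle of the tray of the large wall pocket, 19 mm above its underside, 53 mm in front of the eye; same axes. Tray and board below the strap 166 mm wide; tray 98 mm deep from the board's front face; walls and floor 5 mm, front wall 38 mm high, sides rising to 48 mm at the board. About 0.22 kg, varies. Starts standing on the bench.
- pocket_medium_eye (a point): Middle of the topmost edge of the slot in the hanger strap of the medium plain wooden wall pocket, mid-thickness of its 8 mm back board, 120 mm above its underside. x out of the board's back (tray on the -x side), y along its width, z up. Strap 56 mm wide, its sides straight from 59 to 107 mm up, then a rounded top to 132 mm. Slot upright, 26 x 62 mm, ends half-round.
- pocket_medium_tray (a point): Middle of the tray of the medium wall pocket, 19 mm above its underside, 41.5 mm in front of the eye; same axes. Tray and board below the strap 138 mm wide; tray 75 mm deep from the board's front face; walls and floor 5 mm, front wall 38 mm high, sides rising to 40 mm at the board. About 0.16 kg, varies. Starts standing on the bench.
- pocket_small_eye (a point): Middle of the topmost edge of the slot in the hanger strap of the small plain wooden wall pocket, mid-thickness of its 8 mm back board, 112 mm above its underside. x out of the board's back (tray on the -x side), y along its width, z up. Strap 66 mm wide, its sides straight from 51 to 99 mm up, then a rounded top to 124 mm. Slot upright, 26 x 62 mm, ends half-round.
- pocket_small_tray (a point): Middle of the tray of the small wall pocket, 19 mm above its underside, 30 mm in front of the eye; same axes. Tray and board below the strap 110 mm wide; tray 52 mm deep from the board's front face; walls and floor 5 mm, front wall 38 mm high, sides rising to 32 mm at the board. About 0.11 kg, varies. Starts standing on the bench.
- tall_bottle: tall yellow and dark green plastic bottle, 68 mm across and 231 mm high, standing; origin at its underside; leave it alone
- pen_beaker: clear beaker with pens, about 75 mm across (its middle about 10 mm from the origin), 98 mm high, pens to 189 mm and leaning out to 120 mm across; origin at its underside; leave it alone
- glass_jar: glass jar with a wooden lid, 50 mm across, 62 mm high; origin at its underside; leave it alone
- clock_movement: black square clock movement 56x56x16 mm with a brass shaft up to 33 mm; origin at its underside; leave it alone
- purple_tub: purple screw tub, 67 mm across, 50 mm high; origin at its underside; leave it alone
- tape_roll: beige roll of masking tape lying flat, 104 mm across, 24 mm high; origin at its underside; leave it alone
There are look-alikes about, which are no part of the job. Leave any blue or grey look-alike of the part that bears pocket_medium_eye alone.

How it is judged:
By the outcome, as a careful person would: the job done as asked, in the order asked, and still so for the second after the job is handed in, with the robot touching nothing.
It also fails if it takes over 72 s, if anything falls off the work surface, if the arm or the gripper's body presses on something with over 40 N, if the wrist force passes 120 N, or if a joint passes its speed limit or range.

## Robot

A 7-joint arm with a two-finger parallel gripper is mounted at the origin on a cart in front of the work surface, level with it; the furniture and walls round the work are solid. World frame = base frame: x ahead of the robot, y to its left, z up, the work surface at z = 0. Lengths are in m, angles in degrees, forces in N, time in s.
With the tool pointing down it reaches from about 0.425 to 0.825 m from the base axis. Payload 3.6 kg.
Tool frame: the origin (TCP) lies between the finger pads; the fingertips stand 11 mm ahead of it and the grasp point (between the pads) lies 8 mm behind it; x points along the fingers, z is the direction in which the jaws open and shut, and the axes are right-handed (so a half turn about x gives the same grasp; the last joint's range is limited). The gripper opens to 85 mm and grips with 20 to 120 N. Pads are 22 mm wide; open, the fingers measure 114 mm over their backs; the gripper's body (76 mm by 85 mm) begins 54 mm behind the grasp point. The pads swing forward as they close: fully open they stand 13 mm farther back than shut.
Start: joints at [-71.82, 35.231, -0.722, 81.555, 0.464, 63.22, -2.315], TCP at [0.219, 0.612, 0.242] pointing down, gripper open.
Joint ranges: [-178.69, 178.69], [-17.37, 117.87], [-77.05, 75.6], [15.02, 138.74], [-78.02, 258.01], [0.78, 113.62], [-162.83, 162.83]. Speed limits (degrees/s): [159.86, 159.86, 180, 180, 180, 180, 180].

## Interface

Orientations are given as a 3x3 rotation matrix whose columns are the frame's x, y, z axes.
In Python, from workcell import robot, cams, sign_off, recognise, silhouettes gives the robot as it stands.
- The arm moves only by the shell command python3 -m creep 'ROWS' [OPENING]. ROWS is JSON, one flat list of numbers, 6 for each row, row after row: the shift along the world's x, y, z in mm, then the turn, a rotation vector about the world's x, y, z in units of 5 degrees (1.0 is 5 degrees). A call has 1 to 12 rows; each row is the pose to reach, as a shift and turn from the pose measured when the call began; what a row does not reach only later rows make up. A row lasts 1/12 s, in which the tool goes at most 41.7 mm and 7.16 degrees, less where a joint would pass 70% of its speed; a pose out of reach is approached as far as the arm can. A call with a gripper value outside its range is refused whole. OPENING is the closure, from -1 (fully open) to 1 (shut), set as the call begins (- or left out, the last holds). The fingers move at their own pace and stop on an object; the grip force is fixed at half the most. Time passes only in rows, so rows that repeat a pose let the fingers close. It gives the time, the measured TCP pose, the force and the opening at its end, in the units of the state.
- robot.get_obs(): the state, without advancing time (a new reading comes with each control period).
- cams.get_image(name): name is "side" or "top"; returns a dict with "frame" (400x640x3 uint8, red, green, blue), "mtx" (3x3 intrinsics, pixels), "R" (3x3) and "t" (3): a world point X has camera coordinates R X + t. Camera axes: x right, y down, z forward; pixel columns grow to the right and rows downward; lengths in m; the calibration is good to about 2 mm. A picture is of the moment at which its call begins. There is no depth.
- sign_off(): hands the job in, once; it reports no verdict.
Trained networks look in the newest picture that a camera, given by its name, has taken for a name from the list of things; names that differ only in an ending like _2 or _b are one class to them, and where a whole thing is asked for, a point or a joint stands for the part that bears it (a point fixed in the world has none). Each returns a list of dicts, best first, with "conf" (0 to 1); they miss things now and then, are a little off and sometimes report something else, mostly with a low value. They report only what shows in the picture. A call takes as long as a camera call. They do not tell look-alikes from the thing itself.
- recognise(camera, label): "pixel" ([column, row] in pixels, amid what is visible of it).
- silhouettes(camera, label): "pixels" (400x640 bool, what is visible of it) and "pixel" ([column, row] in pixels, amid what is visible of it).
The state is a dict: "t": time; "joint_positions": joint angles; "joint_velocities": joint speeds; "tau": joint torques, N m; "tool_pos": TCP position; "tool_rot": TCP orientation; "contact_force": force on the tool from outside, world axes, zero at the start; "wrist_torque": the same for the moment, N m; "gripper_width": finger opening in m.
Only numpy, scipy, OpenCV 4.12 (cv2) and the standard library are available. Lean on these libraries where they do the work, as an engineer would, in place of code of your own. Each camera call takes 0.05 s, during which the arm holds its last target.

## Working session

There is one attempt and no reset: what is moved stays moved. The work goes in short steps, Python scripts to look and compute and a shell command to move; the robot and the scene stay as the last step left them, time stands still between calls to the robot, and variables do not carry over. Pictures are saved under pics/ and viewed, and the job is handed in when it is done.

```bash
ls; mkdir -p pics
python3 - <<'E'
from workcell import robot, cams
import cv2
o=robot.get_obs()
print({k:(v.tolist() if hasattr(v,'tolist') else v) for k,v in o.items()})
for n in("side","top"):
    d=cams.get_image(n); cv2.imwrite(f"pics/{n}0.png",d["frame"][:,:,::-1]); print(n,d["mtx"],d["R"],d["t"])
E
```

```text
pics
{'t': 0.0, 'joint_positions': [-71.82083145416473, 35.290619492453374, -0.7232894788346971, 81.643110790961, 0.46244015769827235, 63.21887743651502, -2.315439996234333], 'joint_velocities': [0.11814290622724824, -0.061728628623603135, -0.12134918568829517, -0.09152328763602807, -0.04114985698096456, -0.006742198623193896, -0.035502314171241785], 'tau': [-0.0007953665408422239, -46.92057251930237, 0.25893506594002247, -17.10333824157715, 0.00995114998659119, 0.009831760253291577, -1.430820688597123e-06], 'tool_pos': [0.21881298813332475, 0.6112666370301763, 0.24111222085701065], 'tool_rot': [[-0.0008730117298826151, -0.9415013194523404, 0.3370081650643228], [-0.0024641499522994894, 0.3370092957134213, 0.9414980948295947], [-0.9999965829019279, -8.49977341941804e-06, -0.0026142134996556226]], 'contact_force': [-0.17785096816828339, 0.6070993530017262, -0.06266481013380196], 'wrist_torque': [-0.009786214839225557, -0.06940059314236051, -0.03517020673231864], 'gripper_width': 0.08560298852974986}
side [[509.13492585   0.         318.38186661]
 [  0.         509.13492585 192.48385618]
 [  0.           0.           1.        ]] [[-0.95769831 -0.28761538 -0.00955761]
 [-0.17339171  0.60322741 -0.77849343]
 [ 0.22967209 -0.74390462 -0.62757999]] [0.5152136  0.30873363 1.80779754]
top [[414.06080002   0.         320.39119605]
 [  0.         414.06080002 197.41272237]
 [  0.           0.           1.        ]] [[-0.01570075 -0.99987532 -0.00168367]
 [-0.98262883  0.01574131 -0.18491296]
 [ 0.18491641 -0.00124885 -0.98275346]] [-0.08293501  0.59668787  1.5880095 ]
```

View pics/side0.png

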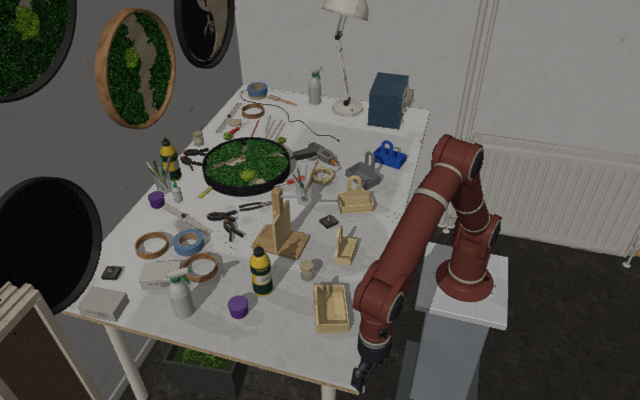

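View pics/top0.png

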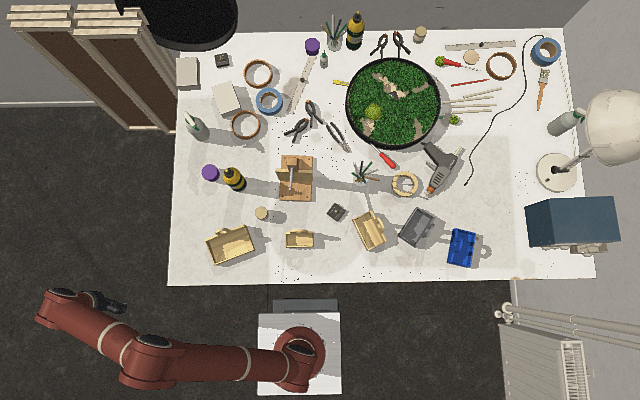

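Run:
```python
from workcell import robot, cams, silhouettes, recognise
import cv2, numpy as np, pickle
out={}
for n in("side","top"):
    d=cams.get_image(n); out[n]=d
    for l in ["stand","pocket_large_eye","pocket_medium_eye","pocket_small_eye"]:
        s=silhouettes(n,l); out[n,l]=s
        print(n,l,[(round(a["conf"],2),np.round(a["pixel"]).tolist(),int(a["pixels"].sum())) for a in s])
    for l in ["hook","hook_tip","pocket_large_eye","pocket_large_tray","pocket_medium_eye","pocket_medium_tray","pocket_small_eye","pocket_small_tray","tall_bottle","pen_beaker","glass_jar","clock_movement","purple_tub","tape_roll"]:
        s=recognise(n,l); out[n,l,'p']=s
        print(n,l,[(round(a["conf"],2),np.round(a["pixel"],1).tolist()) for a in s][:4])
    f=d["frame"][:,:,::-1]
    if n=="top": c=f[140:280,190:450]
    else: c=f[160:340,200:420]
    cv2.imwrite(f"pics/{n}z.png",cv2.resize(c,None,fx=3,fy=3,interpolation=cv2.INTER_CUBIC))
pickle.dump(out,open("o.pkl","wb"))
```

```text
side stand [(0.81, [280.0, 235.0], 2027)]
side pocket_large_eye [(0.72, [331.0, 309.0], 1485)]
side pocket_medium_eye [(0.84, [356.0, 202.0], 903), (0.7, [392.0, 157.0], 532), (0.58, [368.0, 171.0], 739)]
side pocket_small_eye []
side hook [(0.75, [281.6, 232.4])]
side hook_tip [(0.82, [278.2, 232.8])]
side pocket_large_eye [(0.55, [330.5, 308.3])]
side pocket_large_tray [(0.75, [328.8, 309.0]), (0.65, [261.6, 269.0]), (0.23, [278.8, 234.3])]
side pocket_medium_eye [(0.74, [353.7, 201.2]), (0.62, [389.6, 153.7]), (0.56, [366.6, 173.3])]
side pocket_medium_tray [(0.97, [365.6, 173.4]), (0.94, [385.4, 155.8]), (0.72, [351.3, 198.1]), (0.67, [305.7, 275.1])]
side pocket_small_eye [(0.83, [340.0, 249.0]), (0.6, [304.1, 184.0])]
side pocket_small_tray [(0.98, [344.5, 247.2])]
side tall_bottle [(0.85, [262.2, 268.3])]
side pen_beaker [(0.84, [304.8, 186.7])]
side glass_jar [(0.58, [305.3, 272.7])]
side clock_movement [(0.66, [327.8, 217.6])]
side purple_tub [(0.81, [238.5, 307.8]), (0.74, [281.9, 233.8]), (0.31, [329.4, 310.6])]
side tape_roll [(0.54, [323.5, 171.6])]
top stand [(0.84, [29
[... 423 characters left out ...]
243.0])]
top pocket_large_tray [(0.82, [230.5, 241.4])]
top pocket_medium_eye [(0.93, [372.6, 227.5]), (0.78, [461.2, 246.5]), (0.56, [417.7, 229.0]), (0.25, [293.2, 177.9])]
top pocket_medium_tray [(0.91, [366.6, 228.0]), (0.76, [420.4, 223.8]), (0.63, [463.7, 245.6]), (0.18, [298.8, 236.8])]
top pocket_small_eye [(0.65, [300.4, 235.8]), (0.36, [289.9, 177.7])]
top pocket_small_tray [(0.7, [298.2, 235.0])]
top tall_bottle [(0.77, [234.6, 177.8])]
top pen_beaker [(0.85, [361.9, 176.8]), (0.31, [368.9, 229.0]), (0.18, [295.9, 175.2])]
top glass_jar [(0.62, [261.2, 212.5])]
top clock_movement [(0.7, [334.6, 214.7])]
top purple_tub [(0.59, [213.9, 171.4])]
top tape_roll [(0.84, [397.1, 187.9])]
```

View pics/sidez.png

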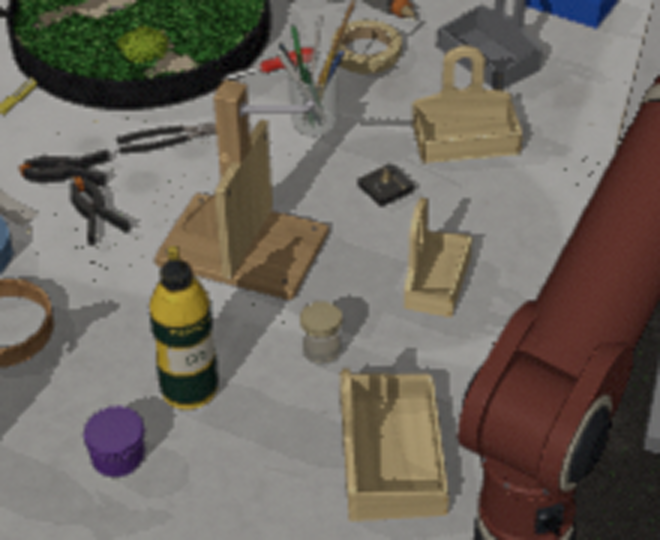

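View pics/topz.png

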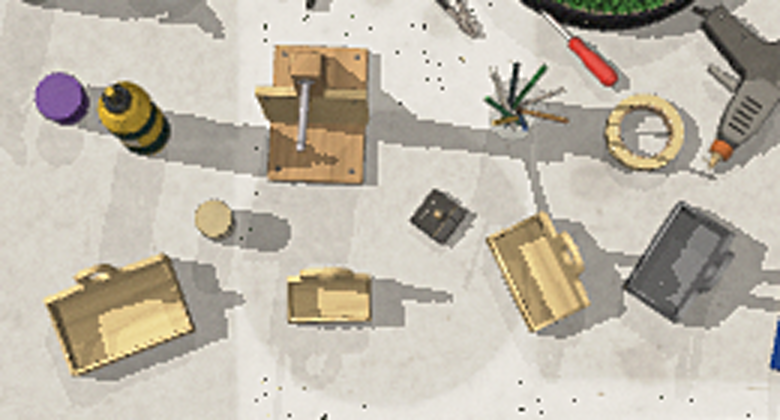

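```bash
cat > lib.py <<'E'
import numpy as np, cv2, pickle
from scipy.optimize import minimize
def box(x0,x1,y0,y1,z0,z1):
    return np.array([[x,y,z] for x in(x0,x1) for y in(y0,y1) for z in(z0,z1)])/1000.
def pocket(W,D,eye,sw,sh,side):
    # local frame: origin underside, board mid-thickness; x back
    ang=np.linspace(0,np.pi,13)
    b=[box(-4,4,-W/2,W/2,0,sh), box(-4-D,-4,-W/2,W/2,0,5), box(-4-D,-4-D+5,-W/2,W/2,0,38)]
    for s in(-1,1):
        y0,y1=sorted((s*W/2,s*(W/2-5)))
        p=np.array([[x,y,z] for y in(y0,y1) for x,z in((-4,0),(-4,side),(-4-D,38),(-4-D,0))])/1000.
        b.append(p)
    # strap ring
    st=eye-13-0 # straight top
    for s in(-1,1):
        y0,y1=sorted((s*sw/2,s*13)); b.append(box(-4,4,y0,y1,sh-1,eye-13))
    R=sw/2; top=eye+12
    for a0,a1 in zip(ang[:-1],ang[1:]):
        q=[]
        for a in(a0,a1):
            for x in(-4,4):
                q.append([x,13*np.cos(a),eye-13+13*np.sin(a)]); q.append([x,R*np.cos(a),eye-13+(top-eye+13)*np.sin(a)])
        b.append(np.array(q)/1000.)
    return b
MODELS={
 'pocket_large_eye':pocket(166,98,128,46,67,48),
 'pocket_medium_eye':pocket(138,75,120,56,59,40),
 'pocket_small_eye':pocket(110,52,112,66,51,32),
 'stand':[box(-80,110,-65,65,0,18),box(0,30,-18,18,18,263),box(0,9,-70,70,18,166),
          box(-80,0,-5,5,238,246)@np.eye(3)+0*1,],
}
MODELS['stand'][3]=np.array([[0,y,z] for y in(-5,5) for z in(233,243)]+[[-80,y,z] for y in(-5,5) for z in(253,264)])/1000.
MODELS['stand'].append(box(-87,-79,-5,5,253,274))
def place(P,p):
    x,y,yaw=p; c,s=np.cos(yaw),np.sin(yaw)
    return P@np.array([[c,s,0],[-s,c,0],[0,0,1]])+[x,y,0]
def proj(d,X):
    X=np.atleast_2d(X); c=X@np.array(d["R"]).T+d["t"]; u=c@np.array(d["mtx"]).T
    return u[:,:2]/u[:,2:]
def render(d,M,p,S=4):
    m=np.zeros((400*S//2,640*S//2),np.uint8)
    S=S//2
    for b in M:
        q=(proj(d,place(b,p))+.5)*S-.5
        h=cv2.convexHull(q.astype(np.float32))
        cv2.fillConvexPoly(m,np.round(h*16).astype(np.int32),1,shift=4)
    return m
def ray(d,px,z):
    K=np.array(d["mtx"]);R=np.array(d["R"]);t=np.array(d["t"])
    v=R.T@np.linalg.solve(K,[px[0],px[1],1]);c=-R.T@t
    return c+v*(z-c[2])/v[2]
def fit(items,M,p0,S=4):
    ms=[(d,cv2.resize(m.astype(np.uint8),None,fx=S//2,fy=S//2,interpolation=cv2.INTER_NEAREST)) for d,m in items]
    def f(p):
        p=np.array([p[0],p[1],p[2]])
        e=0
        for d,m in ms:
            r=render(d,M,p,S); e+=1-(r&m).sum()/max(1,(r|m).sum())
        return e
    best=None
    for dy in(-.3,-.1,.1,.3):
        s=np.array([p0[0],p0[1],p0[2]+dy])
        r=minimize(f,s,method="Nelder-Mead",options=dict(initial_simplex=[s,s+[.02,0,0],s+[0,.02,0],s+[0,0,.2]],xatol=2e-4,fatol=1e-4))
        if best is None or r.fun<best.fun: best=r
    return best.x,best.fun
def overlay(d,models,crop,name,k=3):
    c0,c1,r0,r1=crop
    im=cv2.resize(d["frame"][r0:r1,c0:c1,::-1],None,fx=k,fy=k,interpolation=cv2.INTER_CUBIC)
    for M,p in models:
        for b in M:
            q=(proj(d,place(b,p))+.5-[c0,r0])*k-.5
            h=cv2.convexHull(q.astype(np.float32))
            cv2.polylines(im,[np.round(h).astype(np.int32)],True,(0,0,255),1)
    cv2.imwrite(name,im)
E
python3 - <<'E'
from lib import *
o=pickle.load(open("o.pkl","rb"))
T,Sd=o["top"],o["side"]
g={'stand':((297,178),0,0,0),'pocket_large_eye':((231,245),0,0,0.3),'pocket_medium_eye':((368,229),0,2,-1.1),'pocket_small_eye':((300,237),None,0,0)}
res={}
for l,(px,si,ti,yaw) in g.items():
    r=ray(T,px,.03)
    full=fit([(T,o["top",l][ti]["pixels"])],MODELS[l],[r[0],r[1],yaw])
    print(l,'top',full[0].round(4),np.degrees(full[0][2]).round(1),round(full[1],3))
    if si is not None:
        a=fit([(Sd,o["side",l][si]["pixels"])],MODELS[l],full[0]); print('  side',a[0].round(4),np.degrees(a[0][2]).round(1),round(a[1],3))
        a=fit([(T,o["top",l][ti]["pixels"]),(Sd,o["side",l][si]["pixels"])],MODELS[l],full[0]); print('  both',a[0].round(4),np.degrees(a[0][2]).round(1),round(a[1],3)); full=a
    res[l]=full[0]
pickle.dump(res,open("res.pkl","wb"))
L=[(MODELS[l],res[l]) for l in res]
overlay(T,L,(190,450,140,280),"pics/ov_t.png"); overlay(Sd,L,(200,420,160,340),"pics/ov_s.png")
E
```

```text
stand top [ 0.6745  0.008  -0.0497] -2.8 0.046
  side [ 0.6726  0.0074 -0.0564] -3.2 0.081
  both [ 0.6731  0.0074 -0.0445] -2.5 0.132
pocket_large_eye top [0.463  0.2844 0.3267] 18.7 0.067
  side [0.4627 0.2815 0.3289] 18.8 0.081
  both [0.4619 0.2843 0.3281] 18.8 0.153
pocket_medium_eye top [ 0.4798 -0.3171 -1.145 ] -65.6 0.048
  side [ 0.4797 -0.3174 -1.1126] -63.7 0.099
  both [ 0.4796 -0.3171 -1.1527] -66.0 0.153
pocket_small_eye top [ 0.4599 -0.0071  0.0065] 0.4 0.061
```

View pics/ov_t.png

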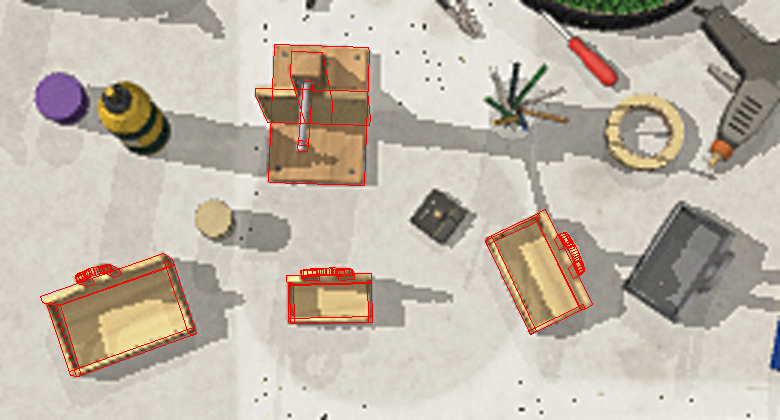

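View pics/ov_s.png

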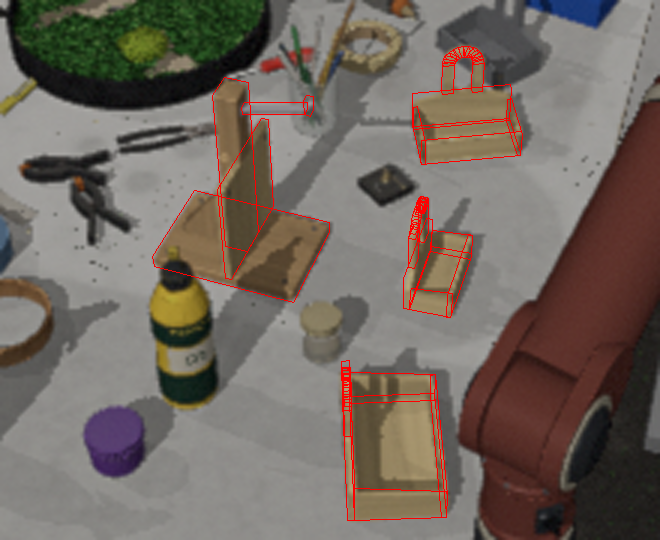

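```bash
python3 -m creep '[22,-30,0,0,0,0.7, 44,-60,0,0,0,1.4, 66,-90,0,0,0,2.1, 88,-119,0,0,0,2.8, 111,-149,0,0,0,3.5, 133,-178,0,0,0,4.2, 155,-208,0,0,0,4.9, 178,-238,0,0,0,5.6, 200,-268,0,0,0,6.3, 222,-298,0,0,0,7, 244,-327,0,0,0,7.7, 244,-327,0,0,0,7.7]' -1
python3 - <<'E'
from lib import *
from workcell import robot,cams
o=robot.get_obs();R=np.array(o["tool_rot"]);print(np.array(o["tool_pos"]).round(4),R.round(3).tolist(),np.degrees(np.arctan2(-R[0,2],R[1,2])),np.round(o["joint_positions"],1))
b=ray(pickle.load(open("o.pkl","rb"))["top"],(234.6,178),.12);print("bottle",b)
E
```

```text
t: 3.0
tool_pos: [0.4696, 0.2752, 0.2423]
tool_rot: [[0.004, -0.951, -0.309], [-0.006, -0.309, 0.951], [-1.0, -0.002, -0.007]]
contact_force: [0.6, -1.3, -0.7]
gripper_width: 0.0855
[0.4696 0.2752 0.2423] [[0.004, -0.951, -0.309], [-0.006, -0.309, 0.951], [-1.0, -0.002, -0.007]] 18.014401427594336 [-27.   26.   -8.7  99.1   5.2  55.2  70.2]
bottle [0.66443159 0.23644858 0.12      ]
```

```bash
python3 -m creep '[-5,6,-10,0,0,0.15, -7,9,-35,0,0,0.15, -7,9,-60,0,0,0.15, -7,9,-85,0,0,0.15, -7,9,-110,0,0,0.15, -7,9,-132,0,0,0.15, -7,9,-147,0,0,0.15, -7,9,-152,0,0,0.15, -7,9,-152,0,0,0.15]' -1
python3 - <<'E'
from lib import *
from workcell import robot,cams
res=pickle.load(open("res.pkl","rb"))
d=cams.get_image("side"); L=[(MODELS['pocket_large_eye'],res['pocket_large_eye'])]
overlay(d,L,(270,400,240,380),"pics/g1.png",4)
print(np.array(robot.get_obs()["tool_pos"]).round(4))
E
```

```text
t: 3.75
tool_pos: [0.462, 0.284, 0.0892]
tool_rot: [[0.002, -0.947, -0.322], [-0.008, -0.322, 0.947], [-1.0, 0.0, -0.008]]
contact_force: [-0.5, -0.8, -0.1]
gripper_width: 0.0856
[0.4627 0.2844 0.0903]
```

View pics/g1.png

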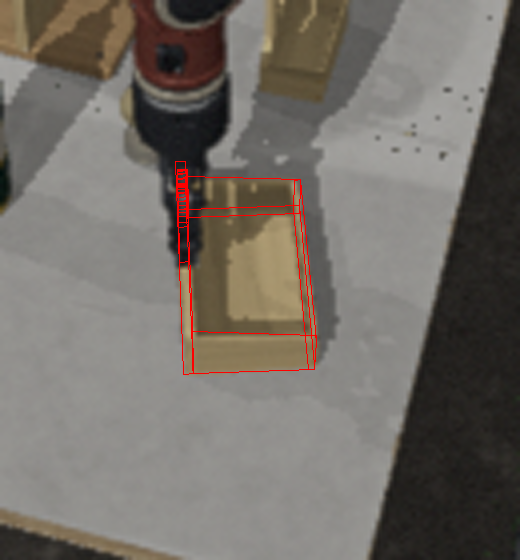

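```bash
python3 -m creep '[0,0,0,0,0,0, 0,0,0,0,0,0, 0,0,0,0,0,0, 0,0,0,0,0,0, 0,0,0,0,0,0, 0,0,0,0,0,0, 0,0,0,0,0,0, 0,0,0,0,0,0]' 1
```

```text
t: 4.47
tool_pos: [0.4637, 0.2852, 0.0917]
tool_rot: [[0.007, -0.947, -0.321], [-0.004, -0.321, 0.947], [-1.0, -0.005, -0.006]]
contact_force: [-0.9, -0.5, 6.6]
gripper_width: 0.0447
```

```bash
python3 -m creep '[0,0,10,0,0,0, 0,0,30,0,0,0, 0,0,60,0,0,0, 0,0,95,0,0,0, 0,0,130,0,0,0, 0,0,155,0,0,0, 0,0,165,0,0,0, 0,0,165,0,0,0, 0,0,165,0,0,0]' 1
cat > look.py <<'E'
import sys
from lib import *
from workcell import robot,cams
n=sys.argv[1]
im=[]
for c in sys.argv[2:]:
    nm,a=c.split(":"); a=list(map(int,a.split(",")))
    d=cams.get_image(nm)["frame"][a[2]:a[3],a[0]:a[1],::-1]
    k=min(600/d.shape[0],400/d.shape[1]*(2 if len(sys.argv)==3 else 1))
    im.append(cv2.resize(d,None,fx=k,fy=k,interpolation=cv2.INTER_CUBIC))
h=max(i.shape[0] for i in im)
cv2.imwrite(f"pics/{n}.png",np.hstack([cv2.copyMakeBorder(i,0,h-i.shape[0],0,0,cv2.BORDER_CONSTANT) for i in im]))
o=robot.get_obs();R=np.array(o["tool_rot"]);print(np.array(o["tool_pos"]).round(4),"yaw",np.degrees(np.arctan2(-R[0,2],R[1,2])).round(2),"w",round(o["gripper_width"],4),"t",o["t"],np.round(o["joint_positions"],1).tolist())
E
python3 look.py l1 side:240,420,160,360 top:180,360,130,300
```

```text
t: 5.22
tool_pos: [0.463, 0.2846, 0.2558]
tool_rot: [[0.006, -0.947, -0.321], [-0.006, -0.321, 0.947], [-1.0, -0.004, -0.007]]
contact_force: [-0.2, -0.7, -3.3]
gripper_width: 0.0451
[0.4625 0.2842 0.2543] yaw 18.75 w 0.0451 t 5.3167 [-27.8, 25.2, -9.3, 98.3, 5.2, 57.0, 69.6]
```

View pics/l1.png

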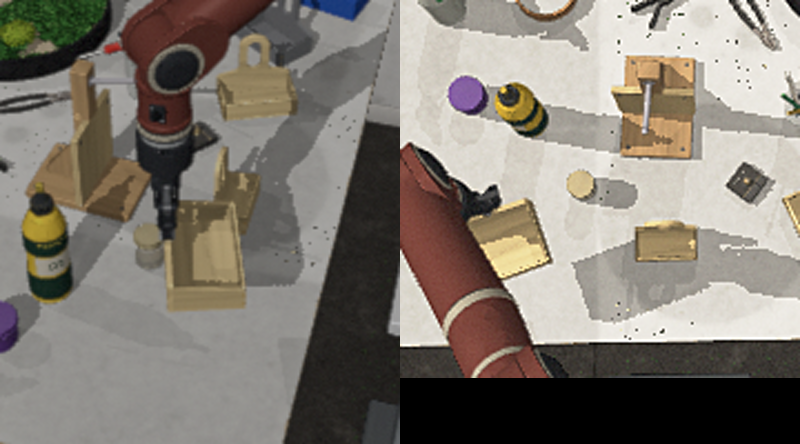

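```bash
python3 -m creep '[5,-20,0,0,0,-0.4, 13,-50,0,0,0,-0.9, 23,-80,0,0,0,-1.4, 34,-110,0,0,0,-1.9, 45,-140,0,0,0,-2.4, 56,-170,0,0,0,-2.9, 67,-200,0,0,0,-3.4, 78,-230,0,0,0,-3.9, 90,-257,0,0,0,-4.3, 96,-271,0,0,0,-4.3, 96,-271,0,0,0,-4.3, 96,-271,0,0,0,-4.3]' 1
python3 look.py l2 side:220,400,140,320 top:220,380,130,280
```

```text
t: 6.32
tool_pos: [0.5575, 0.0123, 0.2521]
tool_rot: [[-0.005, -0.999, 0.05], [-0.008, 0.05, 0.999], [-1.0, 0.004, -0.008]]
contact_force: [-0.2, 1.1, -2.6]
gripper_width: 0.0451
[0.5574 0.0149 0.2529] yaw -2.62 w 0.0449 t 6.4167 [-3.2, 26.4, -1.1, 96.2, 1.0, 57.6, 82.6]
```

View pics/l2.png

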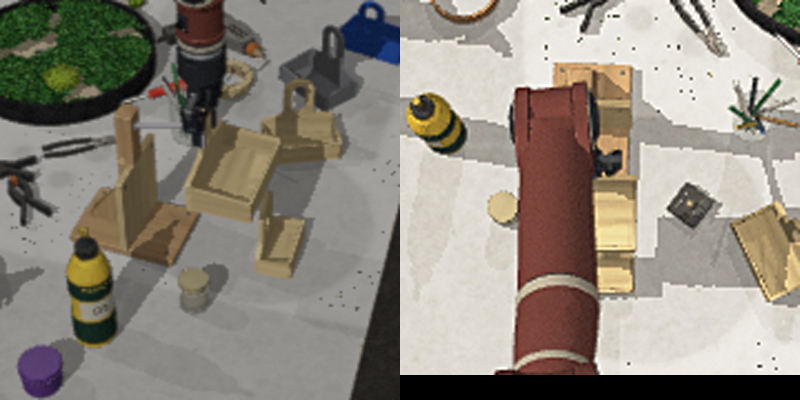

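```bash
cat > ov.py <<'E'
# ov.py name cam crop item=x,y,yawdeg,zunderside ...
import sys
from lib import *
from workcell import cams
n,c,cr=sys.argv[1:4]
d=cams.get_image(c); res=pickle.load(open("res.pkl","rb"))
L=[(MODELS['stand'],(0.6738,.0077,np.radians(-2.8)))]
for a in sys.argv[4:]:
    k,v=a.split("="); x,y,w,z=map(float,v.split(","))
    L.append(([b+[0,0,z] for b in MODELS[f'pocket_{k}_eye']],(x,y,np.radians(w))))
cr=list(map(int,cr.split(",")))
overlay(d,L,cr,f"pics/{n}.png",int(min(600/(cr[3]-cr[2]),800/(cr[1]-cr[0]))))
E
python3 ov.py l3 side 230,370,150,270 large=0.5575,0.0136,-2.7,0.162
```

```text
(no output)
```

View pics/l3.png

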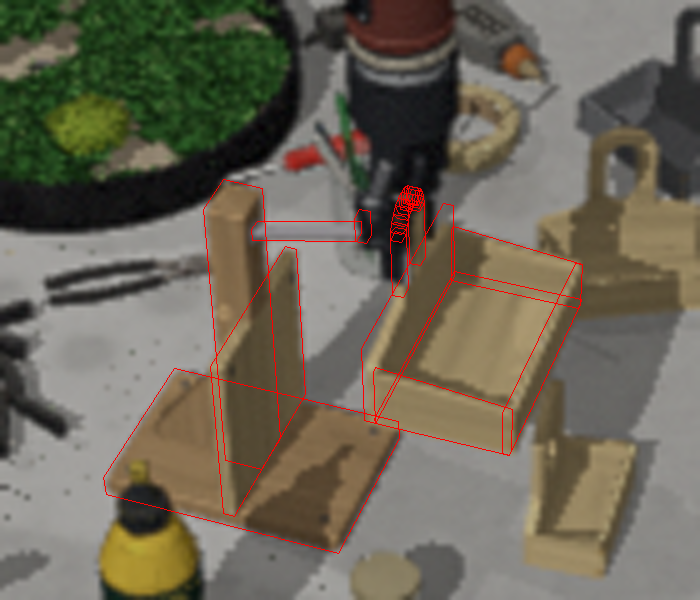

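```bash
python3 -m creep '[12,-1,0,0,0,0, 28,-1,0,0,0,0, 44,-2,0,0,0,0, 60,-3,-3,0,0,0, 76,-4,-10,0,0,0, 90,-5,-18,0,0,0, 102,-6,-25,0,0,0, 106,-6,-28,0,0,0, 106,-6,-28,0,0,0]' 1
python3 ov.py l4 side 230,370,150,270 large=0.6635,0.008,-2.7,0.134; python3 look.py l4b top:220,380,130,280
```

```text
t: 7.22
tool_pos: [0.6631, 0.0108, 0.2236]
tool_rot: [[-0.006, -0.999, 0.043], [-0.006, 0.043, 0.999], [-1.0, 0.005, -0.006]]
contact_force: [0.3, 0.6, -1.7]
gripper_width: 0.0449
[0.6628 0.0103 0.2252] yaw -2.49 w 0.0447 t 7.3167 [-2.5, 37.4, -0.8, 80.3, 0.9, 62.6, 84.0]
```

View pics/l4.png

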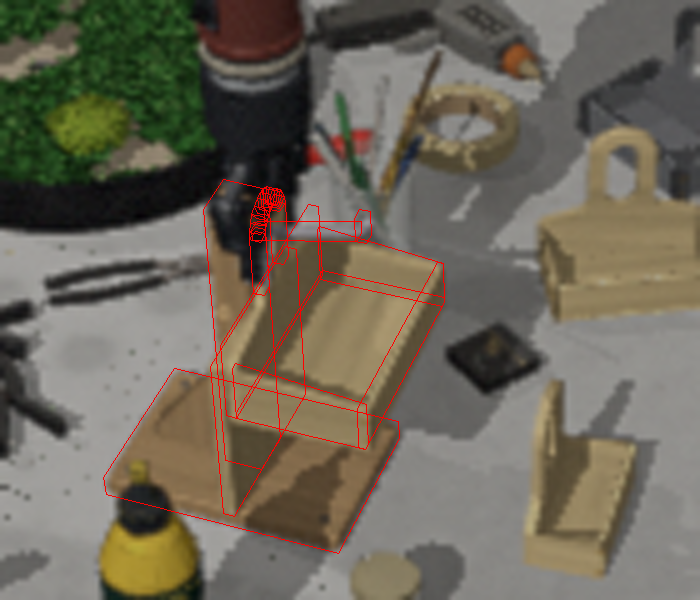

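View pics/l4b.png

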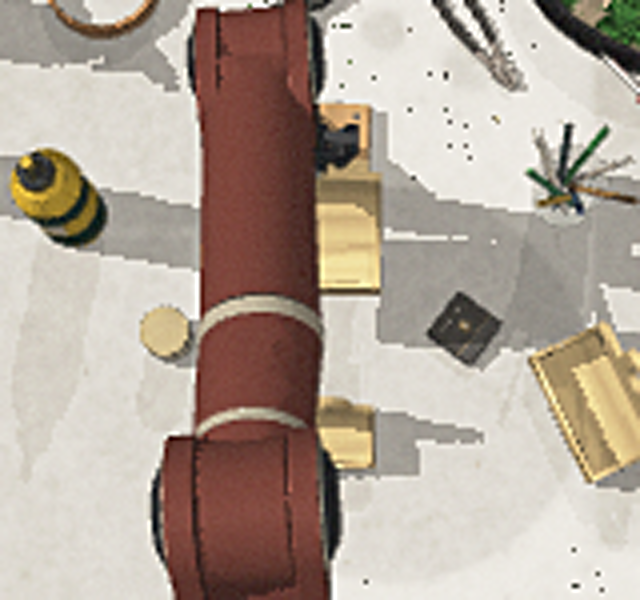

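```bash
python3 -m creep '[1,-1,-4,0,0,0, 3,-2,-9,0,0,0, 4,-2.5,-13,0,0,0, 5,-2.5,-14,0,0,0, 6,-2.5,-15,0,0,0, 7,-2.5,-16,0,0,0, 7,-2.5,-16,0,0,0]' 1
```

```text
t: 7.9
tool_pos: [0.669, 0.0091, 0.2091]
tool_rot: [[-0.006, -0.999, 0.043], [-0.005, 0.043, 0.999], [-1.0, 0.006, -0.005]]
contact_force: [-2.6, 2.4, -0.1]
gripper_width: 0.0449
```

```bash
python3 -m creep '[1,-1,-1,0,0,0, 1.5,-1,-2,0,0,0, 1.5,-1,-2,0,0,0]' 1
python3 ov.py l5 side 230,370,150,270 large=0.6698,0.008,-2.7,0.117
```

```text
t: 8.15
tool_pos: [0.6691, 0.0092, 0.2085]
tool_rot: [[-0.009, -0.999, 0.043], [-0.003, 0.043, 0.999], [-1.0, 0.009, -0.003]]
contact_force: [-7.0, 4.0, 6.5]
gripper_width: 0.0447
```

View pics/l5.png

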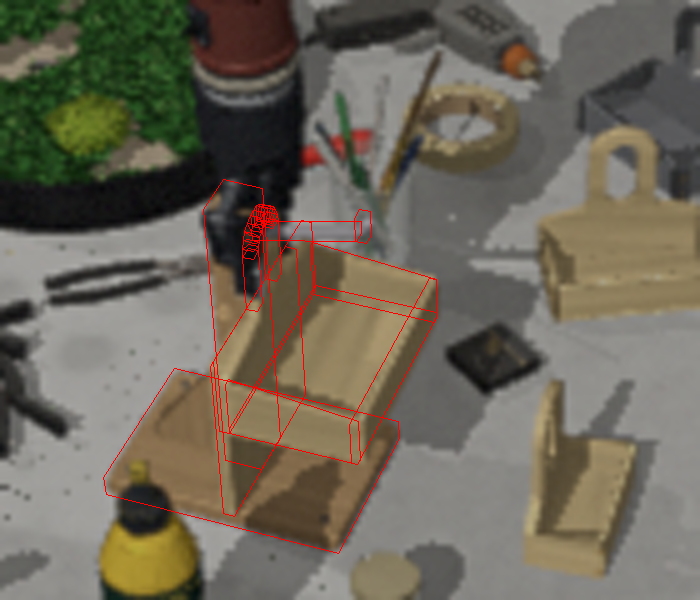

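```bash
python3 -m creep '[0,0,0,0,0,0, 0,0,0,0,0,0, 0,0,0,0,0,0, 0,0,0,0,0,0, 0,0,0,0,0,0]' -1; python3 -m creep '[0,0,10,0,0,0, 0,0,30,0,0,0, 0,0,60,0,0,0, 0,0,90,0,0,0, 0,0,100,0,0,0]' -1
python3 ov.py l6 side 230,370,150,270 large=0.6698,0.008,-2.7,0.117
```

```text
t: 8.62
tool_pos: [0.6695, 0.0085, 0.2085]
tool_rot: [[-0.008, -0.999, 0.044], [-0.004, 0.044, 0.999], [-1.0, 0.008, -0.004]]
contact_force: [0.2, -0.4, 0.5]
gripper_width: 0.0854
t: 9.03
tool_pos: [0.6717, 0.0084, 0.3147]
tool_rot: [[0.002, -0.999, 0.044], [-0.003, 0.044, 0.999], [-1.0, -0.002, -0.003]]
contact_force: [0.9, 0.4, 1.3]
gripper_width: 0.085
```

View pics/l6.png

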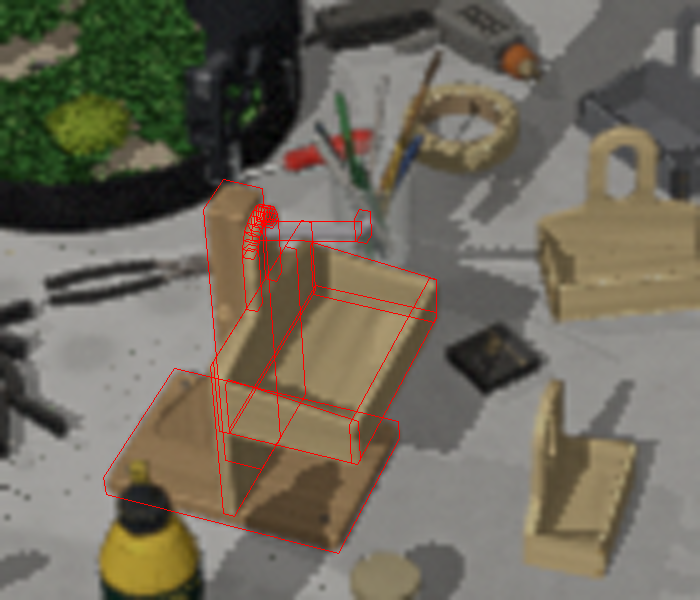

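```bash
python3 -m creep '[-17,-29,0,0,0,-1.1, -34,-59,0,0,0,-2.2, -52,-89,0,0,0,-3.4, -69,-119,0,0,0,-4.5, -86,-148,0,0,0,-5.7, -104,-178,-10,0,0,-6.8, -121,-207,-25,0,0,-8, -138,-237,-40,0,0,-9.1, -156,-267,-55,0,0,-10.3, -173,-297,-70,0,0,-11.4, -190,-326,-75,0,0,-12.5, -190,-326,-75,0,0,-12.5]' -1
python3 look.py m1 side:300,440,120,240 top:300,440,170,290
```

```text
t: 10.08
tool_pos: [0.4745, -0.3254, 0.238]
tool_rot: [[-0.01, -0.408, 0.913], [-0.009, 0.913, 0.407], [-1.0, -0.004, -0.013]]
contact_force: [-1.1, -1.1, 0.2]
gripper_width: 0.0851
[ 0.4802 -0.3191  0.2391] yaw -65.24 w 0.0853 t 10.1833 [20.7, 29.5, 16.6, 94.8, -9.3, 57.2, 65.1]
```

View pics/m1.png

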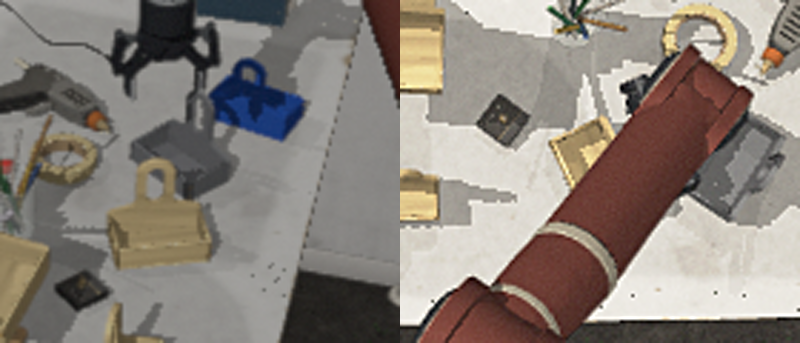

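```bash
python3 -m creep '[0,2,-20,0,0,0, 0,2,-50,0,0,0, 0,2,-80,0,0,0, 0,2,-107,0,0,0, 0,2,-132,0,0,0, 0,2,-150,0,0,0, 0,2,-157,0,0,0, 0,2,-157,0,0,0]' -1
python3 look.py m2 side:300,440,120,240
```

```text
t: 10.85
tool_pos: [0.4802, -0.3149, 0.0802]
tool_rot: [[-0.007, -0.421, 0.907], [-0.001, 0.907, 0.421], [-1.0, 0.002, -0.006]]
contact_force: [0.7, 0.6, 0.2]
gripper_width: 0.085
[ 0.4809 -0.316   0.0818] yaw -65.12 w 0.0855 t 10.9 [23.0, 40.7, 12.8, 103.7, -13.4, 37.1, 68.4]
```

View pics/m2.png

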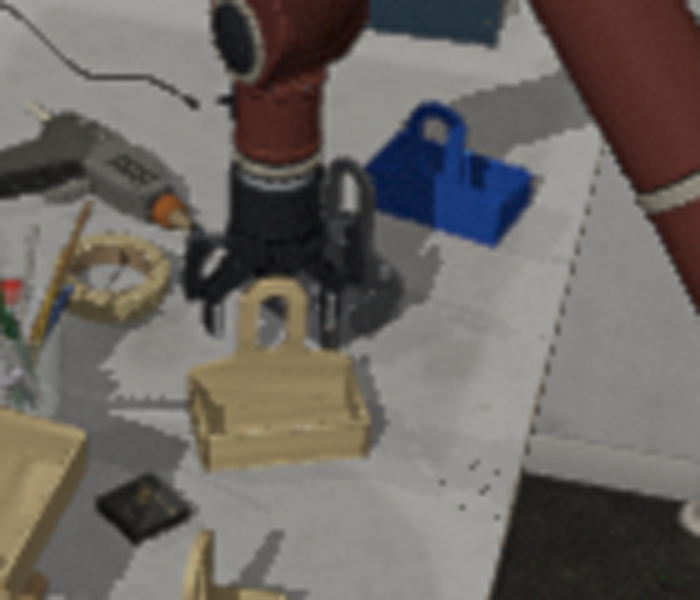

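```bash
python3 -m creep '[0,-1,0,0,0,0, 0,-1,0,0,0,0, 0,-1,0,0,0,0, 0,-1,0,0,0,0, 0,-1,0,0,0,0, 0,-1,0,0,0,0]' 1; python3 -m creep '[0,0,10,0,0,0, 0,0,30,0,0,0, 0,0,60,0,0,0, 0,0,95,0,0,0, 0,0,130,0,0,0, 0,0,157,0,0,0, 0,0,170,0,0,0, 0,0,170,0,0,0]' 1
python3 look.py m3 side:300,440,120,240 top:300,440,170,290
```

```text
t: 11.4
tool_pos: [0.4821, -0.318, 0.0835]
tool_rot: [[-0.001, -0.421, 0.907], [-0.005, 0.907, 0.421], [-1.0, -0.005, -0.003]]
contact_force: [0.0, 0.5, 6.3]
gripper_width: 0.0548
t: 12.07
tool_pos: [0.4833, -0.3191, 0.2577]
tool_rot: [[0.006, -0.421, 0.907], [-0.009, 0.907, 0.421], [-1.0, -0.011, 0.002]]
contact_force: [0.2, 0.1, -2.4]
gripper_width: 0.0548
[ 0.4815 -0.3174  0.2533] yaw -65.11 w 0.0549 t 12.1667 [20.3, 28.6, 16.9, 93.7, -9.1, 58.9, 64.8]
```

View pics/m3.png

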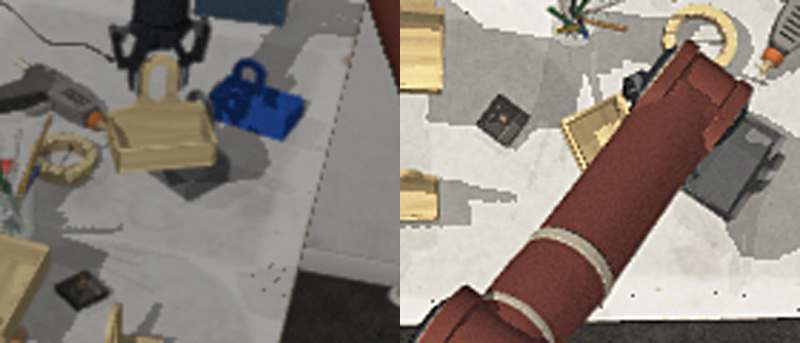

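```bash
python3 -m creep '[0,20,0,0,0,0.8, 0,50,0,0,0,2, 0,82,0,0,0,3.3, 5,114,0,0,0,4.6, 10,146,0,0,0,5.9, 15,178,0,0,0,7.2, 22,210,0,0,0,8.5, 30,242,0,0,0,9.8, 40,274,0,0,0,11.1, 52,304,0,0,0,12.2, 64,324,0,0,0,12.5, 72,332,0,0,0,12.5]' 1; python3 -m creep '[0,0,0,0,0,0]' 1
python3 look.py m4 side:230,370,150,270
```

```text
t: 13.17
tool_pos: [0.5529, 0.0197, 0.2511]
tool_rot: [[-0.001, -0.999, 0.038], [0.0, 0.038, 0.999], [-1.0, 0.001, 0.0]]
contact_force: [-0.5, 0.5, -1.4]
gripper_width: 0.055
t: 13.25
tool_pos: [0.5535, 0.0214, 0.2495]
tool_rot: [[-0.003, -0.999, 0.036], [0.001, 0.036, 0.999], [-1.0, 0.003, 0.001]]
contact_force: [-0.1, -0.2, -1.2]
gripper_width: 0.0549
[0.5521 0.0207 0.2489] yaw -2.12 w 0.0553 t 13.3 [-2.9, 26.2, -2.2, 97.2, 1.1, 56.9, 82.4]
```

View pics/m4.png

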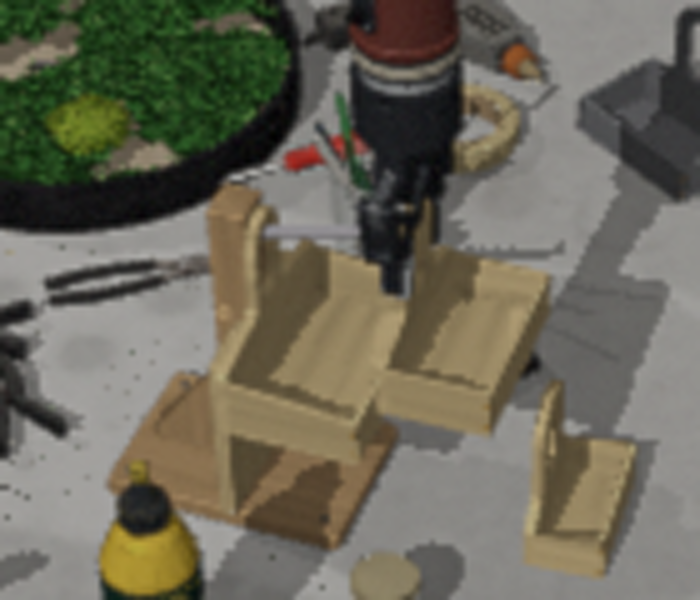

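```bash
python3 -m creep '[0,-4,4,0,0,-0.1, 0,-6,6,0,0,-0.1, 0,-6,6,0,0,-0.1]' 1
python3 look.py m5b top:220,380,130,280; python3 ov.py m5 side 230,370,150,270 medium=0.5527,0.0145,-2.6,0.172
```

```text
t: 13.55
tool_pos: [0.5518, 0.0114, 0.2553]
tool_rot: [[-0.005, -0.999, 0.051], [-0.002, 0.051, 0.999], [-1.0, 0.005, -0.002]]
contact_force: [-0.4, -1.0, -2.0]
gripper_width: 0.0546
[0.5518 0.0122 0.2554] yaw -2.85 w 0.0547 t 13.6 [-2.3, 25.8, -1.9, 96.8, 1.0, 57.7, 82.6]
```

View pics/m5.png

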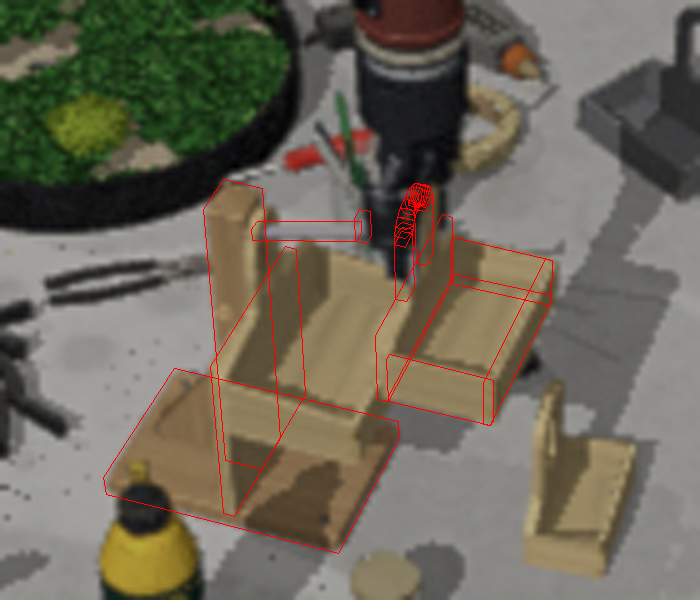

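```bash
python3 -m creep '[12,0,0,0,0,0, 28,0,0,0,0,0, 44,-1,0,0,0,0, 60,-2,0,0,0,0, 76,-2,0,0,0,0, 90,-3,-1,0,0,0, 100,-3,-1,0,0,0, 103,-3,-1,0,0,0, 103,-3,-1,0,0,0]' 1
python3 look.py m6b top:220,380,130,280; python3 ov.py m6 side 230,370,150,270 medium=0.6555,0.009,-2.7,0.171
```

```text
t: 14.4
tool_pos: [0.655, 0.0094, 0.2539]
tool_rot: [[-0.006, -0.999, 0.05], [-0.0, 0.05, 0.999], [-1.0, 0.005, -0.001]]
contact_force: [0.1, -0.4, -2.9]
gripper_width: 0.0549
[0.6544 0.0096 0.254 ] yaw -2.83 w 0.0553 t 14.45 [-1.9, 35.3, -1.6, 79.4, 1.0, 65.6, 83.6]
```

View pics/m6.png

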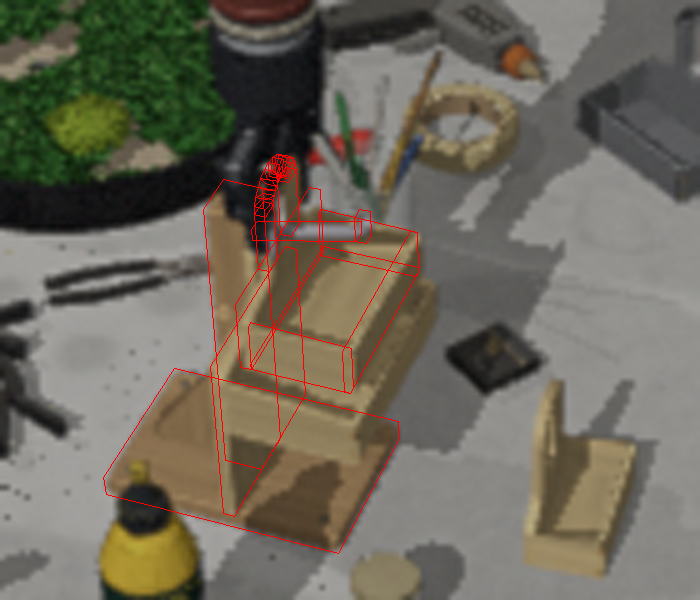

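```bash
python3 -m creep '[3,-0.5,-2,0,0,0, 5,-0.5,-6,0,0,0, 5,-0.5,-16,0,0,0, 5,-0.5,-26,0,0,0, 5,-0.5,-34,0,0,0, 5,-0.5,-39,0,0,0, 5,-0.5,-39,0,0,0]' 1
python3 look.py m7b top:220,380,130,280; python3 ov.py m7 side 230,370,150,270 medium=0.659,0.009,-2.7,0.133
```

```text
t: 15.08
tool_pos: [0.6579, 0.0091, 0.213]
tool_rot: [[-0.01, -0.999, 0.049], [-0.0, 0.049, 0.999], [-1.0, 0.01, -0.001]]
contact_force: [0.4, -0.4, -2.0]
gripper_width: 0.0549
[0.6585 0.0092 0.214 ] yaw -2.81 w 0.0551 t 15.1333 [-1.8, 37.7, -1.6, 81.6, 1.1, 61.2, 83.6]
```

View pics/m7.png

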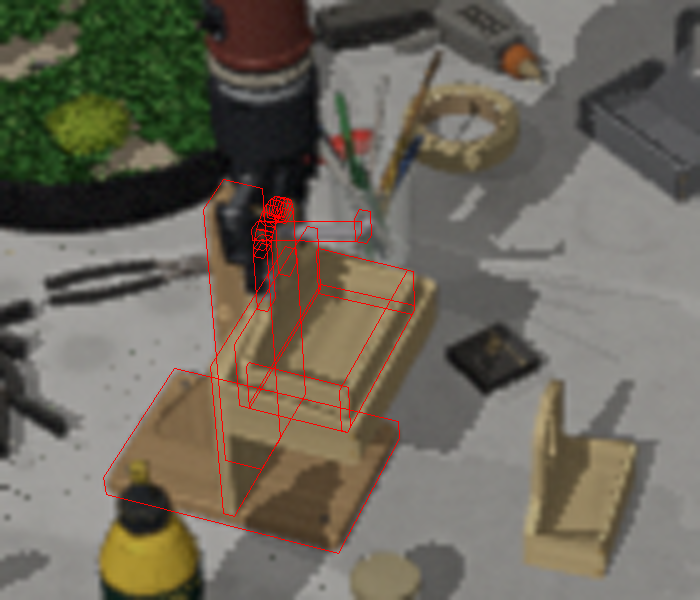

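```bash
python3 -m creep '[2,0,-1,0,0,0, 4,0,-2,0,0,0, 5,0,-3,0,0,0, 6,0,-4,0,0,0, 6,0,-4,0,0,0]' 1
```

```text
t: 15.6
tool_pos: [0.6626, 0.0096, 0.2108]
tool_rot: [[-0.013, -0.999, 0.049], [0.0, 0.049, 0.999], [-1.0, 0.013, -0.001]]
contact_force: [-6.1, -0.1, 1.3]
gripper_width: 0.0546
```

```bash
python3 -m creep '[0,0,-1,0,0,0, 0,0,-2.5,0,0,0, 0,0,-2.5,0,0,0]' 1
python3 look.py m8b top:220,380,130,280; python3 ov.py m8 side 230,370,150,270 medium=0.6618,0.0085,-2.7,0.127
```

```text
t: 15.85
tool_pos: [0.6625, 0.0096, 0.2102]
tool_rot: [[-0.012, -0.999, 0.049], [0.0, 0.049, 0.999], [-1.0, 0.012, -0.0]]
contact_force: [-5.5, 0.4, 5.8]
gripper_width: 0.055
[0.6625 0.0096 0.2102] yaw -2.78 w 0.0548 t 15.9 [-1.8, 38.3, -1.6, 80.9, 1.1, 61.4, 83.6]
```

View pics/m8.png

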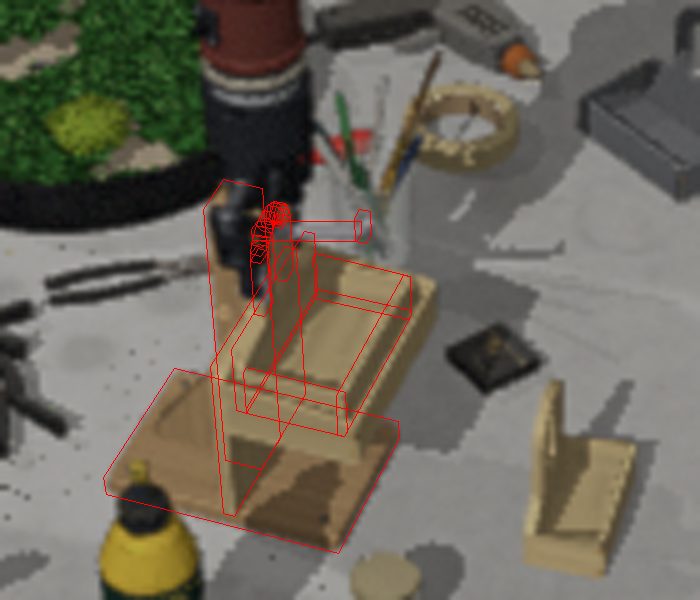

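Seated and matching the model. Release and rise.

```bash
python3 -m creep '[0,0,0,0,0,0, 0,0,0,0,0,0, 0,0,0,0,0,0, 0,0,0,0,0,0, 0,0,0,0,0,0]' -1; python3 -m creep '[0,0,10,0,0,0, 0,0,30,0,0,0, 0,0,60,0,0,0, 0,0,90,0,0,0, 0,0,100,0,0,0]' -1
python3 ov.py m9 side 230,370,150,270 large=0.6698,0.008,-2.7,0.117 medium=0.6618,0.0085,-2.7,0.127
```

```text
t: 16.37
tool_pos: [0.6628, 0.0096, 0.21]
tool_rot: [[-0.012, -0.999, 0.049], [0.0, 0.049, 0.999], [-1.0, 0.012, -0.0]]
contact_force: [0.9, 0.2, -0.0]
gripper_width: 0.0856
t: 16.78
tool_pos: [0.665, 0.0096, 0.3162]
tool_rot: [[-0.002, -0.999, 0.049], [0.001, 0.049, 0.999], [-1.0, 0.002, 0.001]]
contact_force: [0.9, -0.1, 1.9]
gripper_width: 0.0851
```

View pics/m9.png

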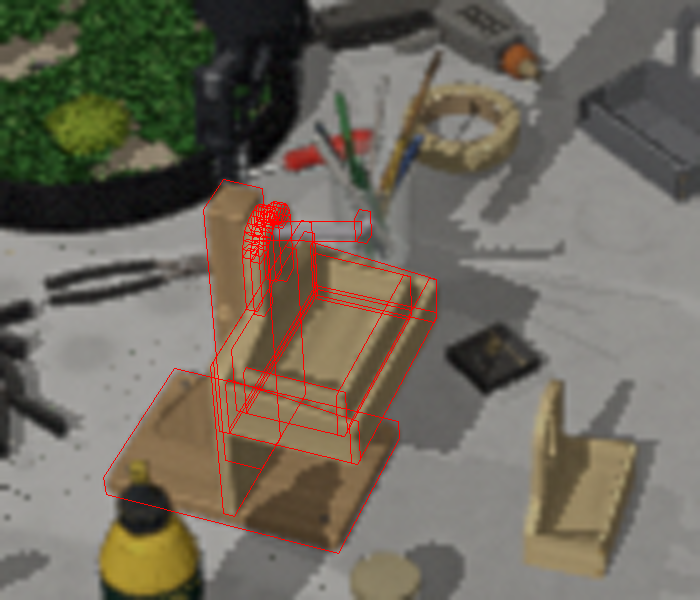

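```bash
python3 -m creep '[-12,-1,0,0,0,0.1, -35,-3,0,0,0,0.1, -60,-5,0,0,0,0.2, -85,-7,0,0,0,0.3, -110,-9,-5,0,0,0.4, -135,-11,-25,0,0,0.4, -160,-13,-50,0,0,0.5, -180,-15,-70,0,0,0.6, -198,-16,-85,0,0,0.6, -205,-17,-96,0,0,0.6, -205,-17,-96,0,0,0.6, -205,-17,-96,0,0,0.6]' -1
python3 - <<'E'
from lib import *
from workcell import robot,cams,silhouettes
d=cams.get_image("side"); s=silhouettes("side","pocket_small_eye"); print([(round(a["conf"],2),a["pixel"],a["pixels"].sum()) for a in s])
res=pickle.load(open("res.pkl","rb")); M=MODELS['pocket_small_eye']
ok=[a for a in s if abs(a["pixel"][0]-342)<15]
if ok:
    print(fit([(d,ok[0]["pixels"])],M,res['pocket_small_eye']))
overlay(d,[(M,res['pocket_small_eye'])],(290,410,190,290),"pics/s1.png",6)
o=robot.get_obs();R=np.array(o["tool_rot"]);print(np.array(o["tool_pos"]).round(4),"yaw",np.degrees(np.arctan2(-R[0,2],R[1,2])).round(2),o["t"])
E
```

```text
t: 17.83
tool_pos: [0.46, -0.0074, 0.2201]
tool_rot: [[-0.002, -1.0, -0.003], [0.001, -0.003, 1.0], [-1.0, 0.002, 0.001]]
contact_force: [0.1, -0.4, 0.1]
gripper_width: 0.0855
[(0.72, [340.6, 253.1], np.int64(585))]
(array([ 0.45971736, -0.00652007,  0.01766886]), np.float64(0.059991892987434126))
[ 0.4617 -0.0072  0.2211] yaw 0.21 17.9333
```

View pics/s1.png

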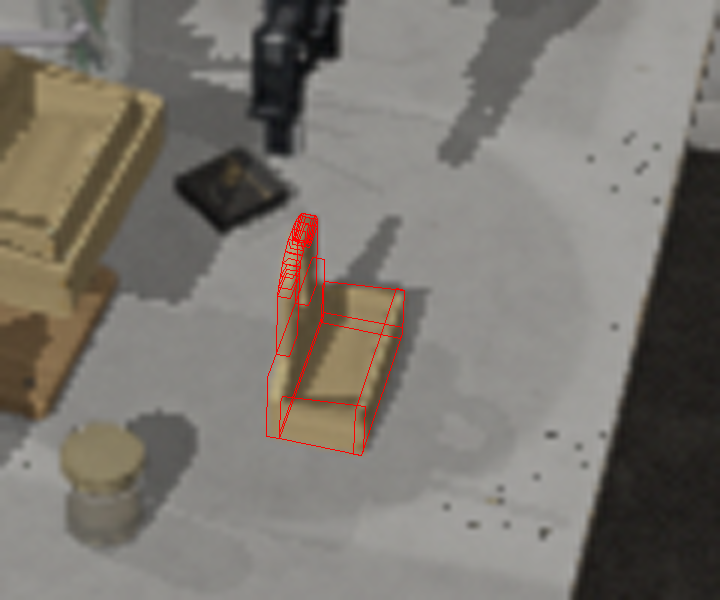

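Fits agree within 1 mm. Descend to TCP z 0.074.

```bash
python3 -m creep '[-1,0,-20,0,0,0.1, -1,0,-48,0,0,0.1, -1,0,-76,0,0,0.1, -1,0,-102,0,0,0.1, -1,0,-124,0,0,0.1, -1,0,-140,0,0,0.1, -1,0,-147,0,0,0.1, -1,0,-147,0,0,0.1]' -1
python3 look.py s2 side:290,410,170,290
```

```text
t: 18.6
tool_pos: [0.4612, -0.0071, 0.0731]
tool_rot: [[0.0, -1.0, -0.013], [0.001, -0.013, 1.0], [-1.0, -0.001, 0.001]]
contact_force: [0.2, 0.2, 0.5]
gripper_width: 0.0854
[ 0.4616 -0.0071  0.0741] yaw 0.72 w 0.0854 t 18.65 [-0.4, 34.4, -2.1, 121.8, 2.8, 23.7, 86.0]
```

View pics/s2.png

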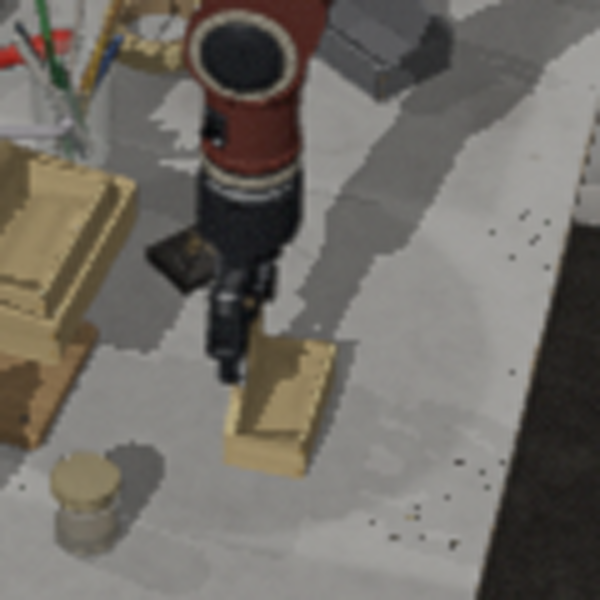

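```bash
python3 -m creep '[-1.5,0,0,0,0,0, -1.5,0,0,0,0,0, -1.5,0,0,0,0,0, -1.5,0,0,0,0,0, -1.5,0,0,0,0,0, -1.5,0,0,0,0,0]' 1; python3 -m creep '[0,0,10,0,0,0, 0,0,30,0,0,0, 0,0,60,0,0,0, 0,0,95,0,0,0, 0,0,130,0,0,0, 0,0,160,0,0,0, 0,0,179,0,0,0, 0,0,179,0,0,0]' 1
python3 look.py s3 side:270,410,150,290
```

```text
t: 19.15
tool_pos: [0.4619, -0.0069, 0.0757]
tool_rot: [[0.007, -1.0, -0.013], [0.001, -0.013, 1.0], [-1.0, -0.007, 0.001]]
contact_force: [0.8, 0.9, 6.5]
gripper_width: 0.0647
t: 19.82
tool_pos: [0.4642, -0.007, 0.2593]
tool_rot: [[0.017, -1.0, -0.012], [0.001, -0.012, 1.0], [-1.0, -0.017, 0.001]]
contact_force: [0.5, 0.3, -1.5]
gripper_width: 0.0648
[ 0.4628 -0.007   0.2568] yaw 0.71 w 0.0645 t 19.8667 [0.6, 17.5, -3.2, 110.4, 1.2, 51.4, 87.6]
```

View pics/s3.png

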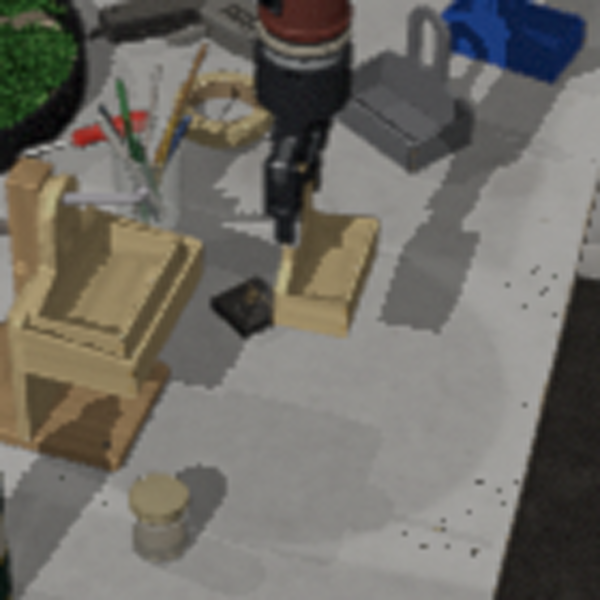

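```bash
python3 -m creep '[8,4,0,0,0,-0.1, 24,8,-1,0,0,-0.3, 42,12,-2,0,0,-0.5, 60,16,-3,0,0,-0.6, 78,19,-3,0,0,-0.7, 92,20,-3,0,0,-0.7, 95,20,-3,0,0,-0.7, 95,20,-3,0,0,-0.7, 95,20,-3,0,0,-0.7]' 1
python3 look.py s4b top:220,380,130,280; python3 ov.py s4 side 230,370,150,270 small=0.5565,0.0135,-2.7,0.180
```

```text
t: 20.62
tool_pos: [0.5565, 0.0129, 0.2524]
tool_rot: [[0.009, -0.999, 0.049], [0.0, 0.049, 0.999], [-1.0, -0.009, 0.0]]
contact_force: [0.8, -1.2, -1.3]
gripper_width: 0.0645
[0.5565 0.0129 0.2529] yaw -2.8 w 0.065 t 20.6667 [-2.1, 26.0, -2.2, 96.9, 1.2, 56.6, 82.4]
```

View pics/s4.png

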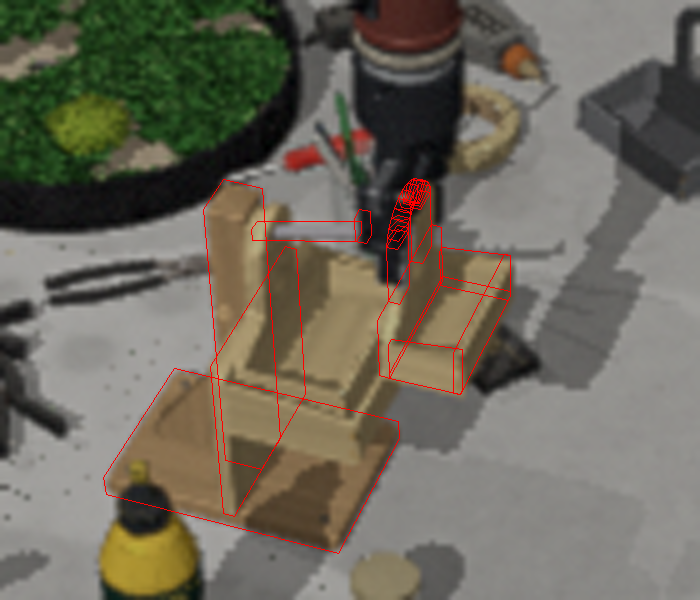

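```bash
python3 -m creep '[12,0,0,0,0,0, 27,-1,0,0,0,0, 42,-2,0,0,0,0, 57,-2,0,0,0,0, 72,-3,0,0,0,0, 84,-4,0,0,0,0, 90,-4,0,0,0,0, 91,-4,0,0,0,0, 91,-4,0,0,0,0]' 1
python3 ov.py s5 side 230,370,150,270 small=0.646,0.009,-2.7,0.179
```

```text
t: 21.47
tool_pos: [0.6469, 0.0089, 0.2531]
tool_rot: [[0.009, -0.999, 0.049], [0.0, 0.049, 0.999], [-1.0, -0.009, 0.001]]
contact_force: [-0.1, -0.3, -1.2]
gripper_width: 0.0645
```

View pics/s5.png

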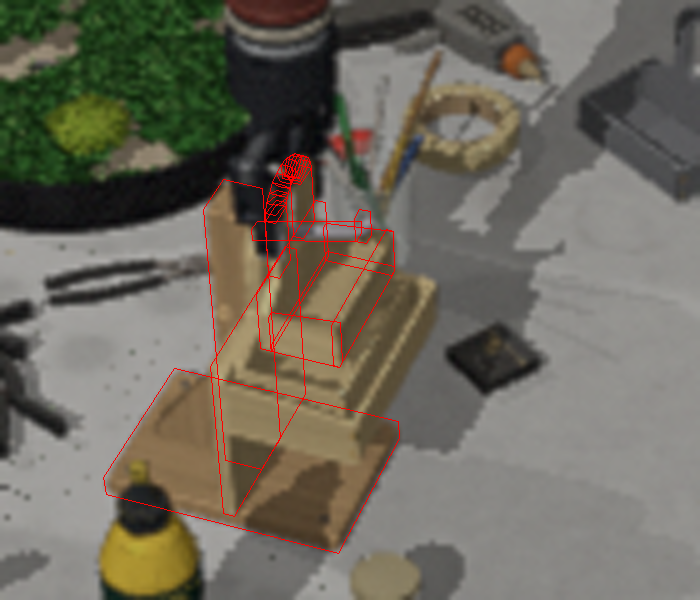

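```bash
python3 -m creep '[3,-0.5,-2,0,0,0, 4,-0.5,-6,0,0,0, 4,-0.5,-15,0,0,0, 4,-0.5,-24,0,0,0, 4,-0.5,-32,0,0,0, 4,-0.5,-36,0,0,0, 4,-0.5,-36,0,0,0]' 1
```

```text
t: 22.1
tool_pos: [0.6498, 0.0084, 0.2156]
tool_rot: [[0.006, -0.999, 0.049], [0.0, 0.049, 0.999], [-1.0, -0.006, 0.0]]
contact_force: [0.1, 1.2, -0.7]
gripper_width: 0.0646
```

```bash
python3 ov.py s6 side 230,370,150,270 small=0.650,0.009,-2.7,0.143
```

```text
(no output)
```

View pics/s6.png

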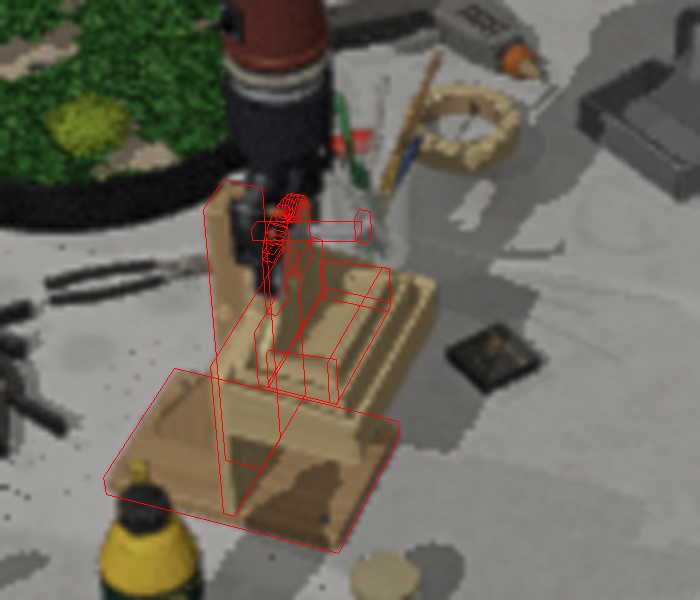

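```bash
python3 -m creep '[2,0,-1,0,0,0, 3,0,-1.5,0,0,0, 4,0,-2,0,0,0, 5,0,-3,0,0,0, 6,0,-3,0,0,0, 6,0,-3,0,0,0]' 1
```

```text
t: 22.65
tool_pos: [0.6547, 0.0086, 0.2133]
tool_rot: [[0.003, -0.999, 0.048], [0.0, 0.048, 0.999], [-1.0, -0.003, 0.0]]
contact_force: [-5.0, 0.1, 2.7]
gripper_width: 0.0645
```

```bash
python3 -m creep '[0,0,-1,0,0,0, 0.5,0,-2,0,0,0, 0.5,0,-2,0,0,0]' 1; python3 -m creep '[0,0,0,0,0,0, 0,0,0,0,0,0, 0,0,0,0,0,0, 0,0,0,0,0,0, 0,0,0,0,0,0]' -1; python3 -m creep '[0,0,10,0,0,0, 0,0,30,0,0,0, 0,0,60,0,0,0, 0,0,90,0,0,0, 0,0,110,0,0,0]' -1
python3 -m creep '[-20,0,5,0,0,0, -50,-20,10,0,0,0, -80,-50,10,0,0,0, -110,-85,10,0,0,0, -130,-120,10,0,0,0, -140,-155,10,0,0,0, -140,-190,10,0,0,0, -140,-220,10,0,0,0, -140,-240,10,0,0,0, -140,-240,10,0,0,0, -140,-240,10,0,0,0, -140,-240,10,0,0,0]' -1
python3 ov.py s7 side 230,370,150,270 large=0.6698,0.008,-2.7,0.117 medium=0.6618,0.0085,-2.7,0.127 small=0.6537,0.009,-2.7,0.137
python3 ov.py s7t top 250,350,140,240 large=0.6698,0.008,-2.7,0.117 medium=0.6618,0.0085,-2.7,0.127 small=0.6537,0.009,-2.7,0.137
python3 look.py s7r side:230,330,170,270 top:250,350,140,240
```

```text
t: 22.9
tool_pos: [0.6547, 0.0086, 0.2129]
tool_rot: [[0.003, -0.999, 0.048], [0.0, 0.048, 0.999], [-1.0, -0.003, 0.0]]
contact_force: [-5.5, -0.2, 6.3]
gripper_width: 0.0647
t: 23.32
tool_pos: [0.655, 0.0085, 0.2127]
tool_rot: [[0.003, -0.999, 0.048], [0.0, 0.048, 0.999], [-1.0, -0.003, 0.0]]
contact_force: [0.5, -0.8, 0.1]
gripper_width: 0.0854
t: 23.73
tool_pos: [0.6561, 0.0086, 0.3268]
tool_rot: [[0.009, -0.999, 0.048], [0.0, 0.048, 0.999], [-1.0, -0.009, 0.001]]
contact_force: [0.4, -1.0, 0.3]
gripper_width: 0.0853
t: 24.73
tool_pos: [0.5165, -0.2302, 0.3372]
tool_rot: [[0.01, -0.999, 0.047], [0.001, 0.047, 0.999], [-1.0, -0.009, 0.002]]
contact_force: [0.1, -0.0, 0.7]
gripper_width: 0.0857
[ 0.5165 -0.2299  0.337 ] yaw -2.6 w 0.0854 t 24.9333 [21.0, 22.9, 1.4, 87.7, -0.8, 69.0, 110.0]
```

View pics/s7.png

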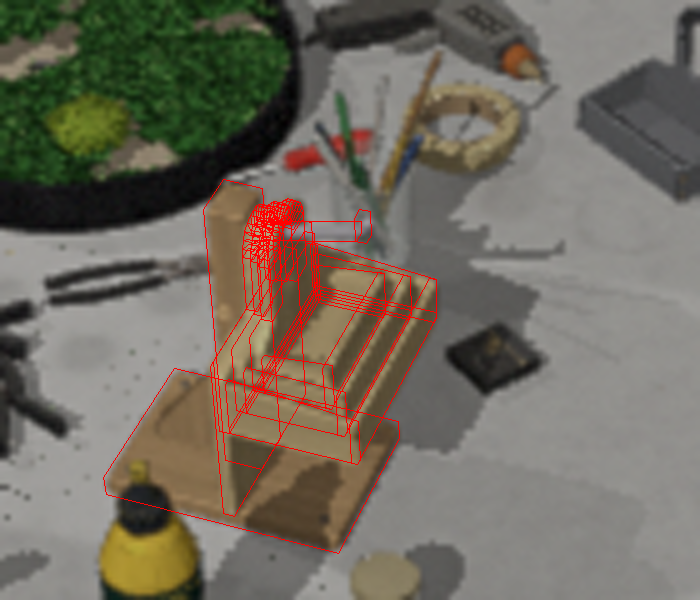

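View pics/s7t.png

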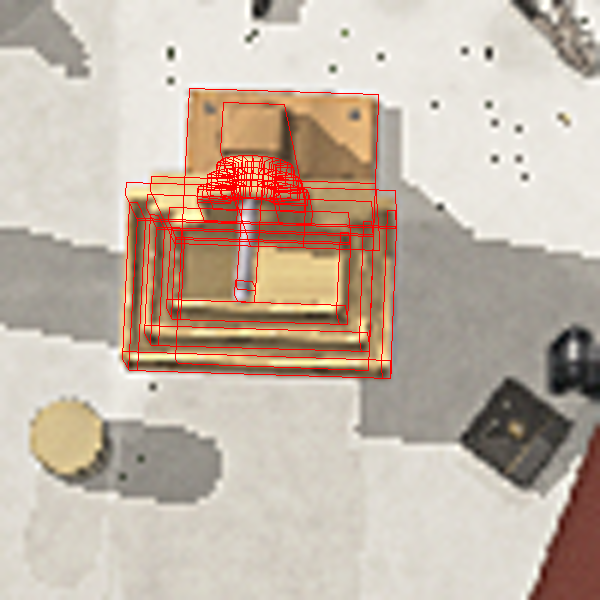

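View pics/s7r.png

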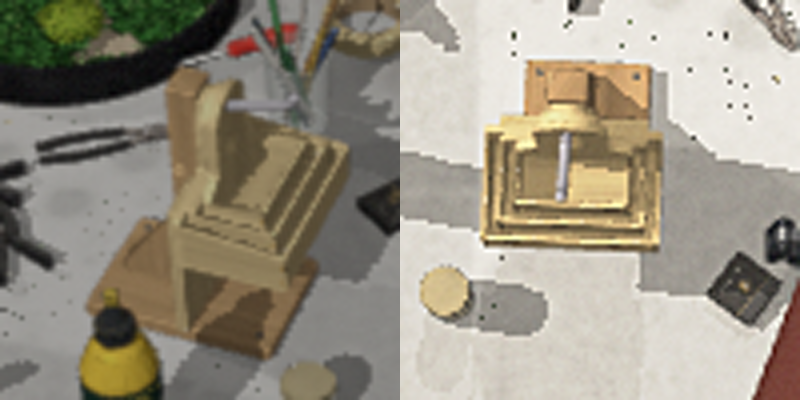

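Run:
```python
from lib import *
from workcell import cams,sign_off
o=pickle.load(open("o.pkl","rb"))
for n in("side","top"):
    a=cams.get_image(n)["frame"].astype(int);b=o[n]["frame"].astype(int)
    r=dict(side=[('bottle',245,275,245,298),('jar',298,316,260,282),('tub',226,252,294,322),('clock',318,342,213,229),('grey',346,384,150,190),('tape',312,337,165,187)],top=[('bottle',222,248,165,192),('jar',253,270,205,222),('tub',200,220,162,182)])[n]
    for k,c0,c1,r0,r1 in r: print(n,k,np.abs(a-b)[r0:r1,c0:c1].mean().round(1))
print(sign_off())
```

```text
side bottle 1.1
side jar 1.0
side tub 1.0
side clock 17.8
side grey 6.2
side tape 0.9
top bottle 4.6
top jar 5.3
top tub 4.6
the job is handed in; nothing more can be done
None
```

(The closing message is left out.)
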